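# Refit the fume filter box cover

## Robot

A 7-joint arm with a two-finger parallel gripper is mounted at the origin on the work surface. World frame = base frame: x ahead of the robot, y to its left, z up, the work surface at z = 0. Lengths are in m, angles in rad, forces in N, time in s.
With the tool pointing down it reaches from about 0.35 to 0.9 m from the base axis. Payload 8.1 kg.
Tool frame: the origin (TCP) lies between the finger pads; the fingertips stand ahead of it and the grasp point (between the pads) is the TCP (arm.nose_length is the z of the fingertips in the tool frame, in m); z points along the fingers, y is the line along which they close (so a half turn about z gives the same grasp; the last joint's range is limited). The gripper opens to 92 mm and grips with 3 to 60 N. Pads are 19 mm wide; open, the fingers measure 130 mm over their backs; the gripper's body (75 mm by 190 mm) begins 47 mm behind the grasp point.
Start: joints at [1.019, 0.434, 0.025, 1.573, -0.012, 1.134, -0.075], TCP at [0.271, -0.563, 0.223] pointing down, gripper open.
Joint ranges: [-2.62, 2.62], [-0.44, 2.09], [-1.27, 1.32], [0.08, 2.57], [-1.32, 4.46], [0.12, 2], [-2.74, 2.74]. Speed limits (rad/s): [2.22, 2.22, 3.01, 3.01, 3.14, 3.14, 3.14].

## Interface

Orientations are given as a rotation vector (axis times angle).
In Python, from cell import sensors, optics, arm gives the robot as it stands.
- The arm moves only by the tool arm_command, never from a script. Its argument "deltas" is one flat list of numbers, 7 for each row, row after row: the turn, a rotation vector about the world's x, y, z as a fraction of full scale, then the shift along the world's x, y, z as a fraction of full scale, then the finger opening in mm, from 0 to 91.8. In form: [wx, wy, wz, dx, dy, dz, fingers, wx, wy, wz, dx, dy, dz, fingers, ...]. A call has 1 to 20 rows; each row is the pose to reach, as a shift and turn from the pose commanded when the call began; what a row does not reach only later rows make up. Full scale, the value 1, is 1 m for a shift and 90 degrees for a turn. A row lasts 1/10 s, in which the tool goes at most 50 mm and 8.59 degrees, less where a joint would pass 70% of its speed; a pose out of reach is approached as far as the arm can. A call with a number of a shift or a turn outside -1 to 1 is refused whole. A call with a gripper value outside its range is refused whole. The fingers move at their own pace and stop on an object; "force" is the grip in N (left out, the last holds). Time passes only in rows, so rows that repeat a pose let the fingers close. It gives the time, the measured TCP pose, the force, the opening and the grip force at its end, in the units of the state.
- sensors.observe(): the state, without advancing time (a new reading comes with each control period).
- optics.get_image(name): name is "scene" or "top" or "wrist"; returns the picture (400x640x3 uint8, blue, green, red); there is no depth.
- optics.calibration(name): a dict with "camera_matrix" (3x3 intrinsics, pixels), "rvec" (rotation vector, rad) and "tvec" (3), from world to camera coordinates, as OpenCV has them. Camera axes: x right, y down, z forward; pixel columns grow to the right and rows downward; lengths in m; the calibration is good to about 2 mm. The wrist camera is an equidistant fisheye: a pixel r from the principal point sees the ray r / f radians off the axis. A picture is of the moment at which its call begins: read the wrist's pose just before it. calibration takes no time and is no camera call; for the wrist camera it gives the pose at the moment of the call.
- arm.sign_off(): hands the job in; it is judged then, once.
The state is a dict: "clock": time; "joints": joint angles; "dq": joint speeds; "joint_efforts": joint torques, N m; "position": TCP position; "ee_rot": TCP orientation; "force": force on the tool from outside, world axes, zero at the start; "ft_torque": the same for the moment, N m; "width": opening from 0.0 (shut) to 1.0 (fully open); "gripper_force": force on a finger pad.
Only numpy, scipy, OpenCV 4.12 (cv2) and the standard library are available. Lean on these libraries where they do the work, as an engineer would, in place of code of your own. Each camera call takes 0.05 s, during which the arm holds its last target. There are 200 camera calls.

## Task

Close up the printers' fume-filter box: press the new filter cartridge fully home, then swing the hinged cover shut without slamming it. Tighten its four wing screws clockwise, evenly and in cross order, going round twice: first turn every screw only about half way, one pair of opposite corners and then the other pair; then, again in cross order, turn them all fully home. Leave the other things on the bench where they are.

Things in the scene. Friction and masses are not known exactly. Their poses are not given: they have to be found in the camera images.
- filter_box: Printers' fume-filter box, grey, fixed: 190 mm (its x) by 200 mm (its y), rim 95 mm above the bench. Origin: centre of its underside, on the bench. Its x points to the back (a duct elbow 58 mm thick leaves the back wall), its y to the left; the cover is hinged along the top of the right wall. With the cover shut the four screw axes lie 68 mm in front or behind and 72 mm left or right of its middle.
- cartridge (a joint): How far (m) the new filter cartridge still stands above its home position: starts 0.012 to 0.022 up, slides straight down and is home at 0 against a hard stop, its top then 91 mm above the bench. It stays where it is left; about 5 N pushes it down.
- cartridge_top (a point): Centre of the top of the cartridge, which sits in the box's open well: a black frame 100 mm (x) by 176 mm (y) with white pleats, and across its middle a blue bar 80 mm (x) by 30 mm (y), level with the frame, to press on. This point lies on the top of the bar.
- cover (a joint): Opening angle (rad) of the white cover: 0 closed, gasket on the rim; starts standing open at 1.65 to 1.9. A stiff friction hinge: it stays at any angle and takes 6 to 7 N at the free edge to swing when upright, 2 N when nearly closed.
- cover_hinge (a point): Middle of the hinge line, 99 mm above the bench, 100 mm right of the box's middle. Axes turn with the cover: x along the hinge (to the back), y from the hinge to the free edge, z its outward normal (up when closed). Plate 190 (x) by 200 (y) mm, inner face at z = 0, outer face with the screws at z = 8 mm. The middle of the outer face near the free edge is clear of screws, to push on.
- cover_edge (a point): Middle of the cover's free edge, on its outer face (y = 200, z = 8 mm from the hinge point). A steel lift tab 60 mm wide, 4 mm thick, stands out 20 mm beyond it.
- screw_fl (a joint): Turn (rad) of the front left wing screw, clockwise from above: 0 fully loose, 2.4 fully home against a hard stop, half way 1.2; starts at 0 to 0.35. Stiff: it stays where it is left, and needs 5 to 10 N near the end of a wing. Home: wings along the box's x axis; at 0 they lie 2.4 rad counter-clockwise from that. Its head sinks 4 mm from 0 to home.
- wing_fl (a point): On the axis of the front (-x), left (+y) wing screw, 30 mm above its foot; the foot is 4 mm off the cover's outer face when loose, on it when home (this point then 137 mm above the bench). x along its two brass wings, z outward. Wings 68 mm end to end, 8 mm thick, from 11 to 37 mm above the foot (29 mm within 8 mm of the axis); hub 24 mm across, 13 mm tall; foot flange 34 mm across.
- screw_fr (a joint): Turn (rad) of the front right wing screw, clockwise from above: 0 fully loose, 2.4 fully home against a hard stop, half way 1.2; starts at 0 to 0.35. Stiff: it stays where it is left, and needs 5 to 10 N near the end of a wing. Home: wings along the box's x axis; at 0 they lie 2.4 rad counter-clockwise from that. Its head sinks 4 mm from 0 to home.
- wing_fr (a point): On the axis of the front (-x), right (-y) wing screw, 30 mm above its foot; the foot is 4 mm off the cover's outer face when loose, on it when home (this point then 137 mm above the bench). x along its two brass wings, z outward. Wings 68 mm end to end, 8 mm thick, from 11 to 37 mm above the foot (29 mm within 8 mm of the axis); hub 24 mm across, 13 mm tall; foot flange 34 mm across.
- screw_bl (a joint): Turn (rad) of the back left wing screw, clockwise from above: 0 fully loose, 2.4 fully home against a hard stop, half way 1.2; starts at 0 to 0.35. Stiff: it stays where it is left, and needs 5 to 10 N near the end of a wing. Home: wings along the box's x axis; at 0 they lie 2.4 rad counter-clockwise from that. Its head sinks 4 mm from 0 to home.
- wing_bl (a point): On the axis of the back (+x), left (+y) wing screw, 30 mm above its foot; the foot is 4 mm off the cover's outer face when loose, on it when home (this point then 137 mm above the bench). x along its two brass wings, z outward. Wings 68 mm end to end, 8 mm thick, from 11 to 37 mm above the foot (29 mm within 8 mm of the axis); hub 24 mm across, 13 mm tall; foot flange 34 mm across.
- screw_br (a joint): Turn (rad) of the back right wing screw, clockwise from above: 0 fully loose, 2.4 fully home against a hard stop, half way 1.2; starts at 0 to 0.35. Stiff: it stays where it is left, and needs 5 to 10 N near the end of a wing. Home: wings along the box's x axis; at 0 they lie 2.4 rad counter-clockwise from that. Its head sinks 4 mm from 0 to home.
- wing_br (a point): On the axis of the back (+x), right (-y) wing screw, 30 mm above its foot; the foot is 4 mm off the cover's outer face when loose, on it when home (this point then 137 mm above the bench). x along its two brass wings, z outward. Wings 68 mm end to end, 8 mm thick, from 11 to 37 mm above the foot (29 mm within 8 mm of the axis); hub 24 mm across, 13 mm tall; foot flange 34 mm across.
- used_prefilter: A used grey pre-filter in a black frame, 100 x 176 x 40 mm, lying flat left of the filter box, a bystander; origin at its underside.
- screwdriver: A screwdriver lying in front and to the right of the filter box, a bystander; origin at its underside.
- scraper: A print scraper lying to the right of the filter box, under the open cover, a bystander; origin at its underside.
- screw_jar: A jar of screws, 56 mm across, 75 mm tall, behind the filter box, a bystander; origin at its underside.
- printed_bracket: An orange printed bracket, 70 x 40 x 56 mm, behind the filter box, a bystander; origin at its underside.
- spool: A filament spool lying flat, 200 mm across, 65 mm tall, a bystander; origin at its underside.
- caliper: A caliper, 230 mm long, lying in front and to the left of the filter box, a bystander; origin at its underside.

How it is judged:
On the way, in this order (a step that is already met when the one before it is completed fails the run):
1. the cartridge is pressed home while the cover is still open (value of joint cartridge below 0.003 m and value of joint cover above 0.8 rad), for 0.1 s.
2. the cover is shut, with the screws still loose (value of joint cover below 0.04 rad and value of joint cartridge below 0.003 m and value of joint each of screw_fl, screw_fr, screw_bl, screw_br below 0.6 rad), for 0.1 s.
3. first round: one pair of opposite corners is about half way (over 0.85 rad), the other pair still loose (under 0.6) (value of joint cover below 0.04 rad and ((value of joint each of screw_fl, screw_br above 0.85 rad and value of joint each of screw_fr, screw_bl below 0.6 rad) or (value of joint each of screw_fr, screw_bl above 0.85 rad and value of joint each of screw_fl, screw_br below 0.6 rad))), for 0.1 s.
4. first round: all four screws are about half way (over 0.85 rad) (value of joint cover below 0.04 rad and value of joint each of screw_fl, screw_fr, screw_bl, screw_br above 0.85 rad), for 0.1 s.
5. second round: one pair of opposite corners is home (over 2.2 rad), the other pair not yet (under 1.9) (value of joint cover below 0.04 rad and ((value of joint each of screw_fl, screw_br above 2.2 rad and value of joint each of screw_fr, screw_bl below 1.9 rad) or (value of joint each of screw_fr, screw_bl above 2.2 rad and value of joint each of screw_fl, screw_br below 1.9 rad))), for 0.1 s.
At the end, for the whole second after the job is handed in: All four wing screws are home (over 2.2 rad of 2.4) and at rest, the cover is shut (under 0.04 rad) and the cartridge home (within 3 mm) (value of joint each of screw_fl, screw_fr, screw_bl, screw_br above 2.2 rad and value of joint cover below 0.04 rad and value of joint cartridge below 0.003 m and velocity of joint each of screw_fl, screw_fr, screw_bl, screw_br below 0.1 rad/s); the robot touches nothing.
It fails at once if a screw is tightened well past half way (over 1.75 rad) while another is not yet near half way (under 0.85) ((value of joint screw_fl above 1.75 rad and value of joint any of screw_fr, screw_bl, screw_br below 0.85 rad) or (value of joint screw_fr above 1.75 rad and value of joint any of screw_fl, screw_bl, screw_br below 0.85 rad) or (value of joint screw_bl above 1.75 rad and value of joint any of screw_fl, screw_fr, screw_br below 0.85 rad) or (value of joint screw_br above 1.75 rad and value of joint any of screw_fl, screw_fr, screw_bl below 0.85 rad)).
It fails at once if the cover is slammed (faster than 3 rad/s over the last 0.4 rad) (value of joint cover below 0.4 rad and velocity of joint cover below -3 rad/s).
It fails at once if a bystander is moved by more than 30 mm (distance of any of used_prefilter, screwdriver, scraper, screw_jar, printed_bracket, spool, caliper from where it was at the start of the episode above 0.03 m).
It also fails if it takes over 72 s, if anything falls off the work surface, if the arm or the gripper's body presses on something with over 40 N, if the wrist force passes 120 N, or if a joint passes its speed limit or range.

## Working session

There is one attempt and no reset: what is moved stays moved. The work goes in short steps, Python scripts to look and compute and a tool call to move; the robot and the scene stay as the last step left them, time stands still between calls to the robot, and variables do not carry over. Pictures are saved under pics/ and viewed, at most 10 in all, crops included, and the job is handed in when it is done.

Besides the shell and the picture viewer there is one more tool, called after "Request:" by a JSON object that holds its "method" and its "body", one argument or row to a line. arm_command: Moves the arm, as the interface text tells. Its arguments: {"type":"object","properties":{"deltas":{"type":"array","items":{"type":"number"}},"force":{"type":"number"}},"required":["deltas"]}

```bash
mkdir -p pics; ls
python3 - <<'E'
from cell import sensors, optics, arm
import cv2
for n in("scene","top"):
    cv2.imwrite(f"pics/{n}0.png",optics.get_image(n)); c=optics.calibration(n); print(n,c)
s=sensors.observe(); print(s, arm.nose_length)
E
```

```text
pics
scene {'camera_matrix': array([[382.31633938,   0.        , 323.38621268],
       [  0.        , 382.31633938, 203.99253765],
       [  0.        ,   0.        ,   1.        ]]), 'rvec': array([ 1.07573005,  2.20068479, -1.14926888]), 'tvec': array([ 0.36006971, -0.13805332,  1.54469123])}
top {'camera_matrix': array([[473.92275527,   0.        , 322.33210192],
       [  0.        , 473.92275527, 195.85684232],
       [  0.        ,   0.        ,   1.        ]]), 'rvec': array([ 2.23852553, -2.17483848,  0.04451184]), 'tvec': array([-0.0430376 ,  0.55072535,  1.40363848])}
{'clock': 0.1, 'joints': array([ 1.01940899,  0.43516959,  0.02495717,  1.57394708, -0.01161506,
        1.1339426 , -0.07511229]), 'dq': array([-2.80076544e-05, -6.19011873e-04, -2.75243997e-03, -2.08152429e-03,
        1.45115271e-03, -1.34846194e-03, -3.80534371e-04]), 'joint_efforts': array([ 2.27913159e-03, -6.69129968e+01,  9.87466313e-01, -3.15145791e+01,
       -6.05776208e-02,  3.74303560e-02,  5.99363375e-05]), 'position': array([ 0.27096035, -0.56275149,  0.22243594]), 'ee_rot': array([-3.06162527e+00, -6.98660420e-01,  6.15870672e-04]), 'force': array([-0.00828384,  0.19261004,  0.43721223]), 'ft_torque': array([-0.05916691, -0.01364587,  0.04687296]), 'gripper_force': 0.0, 'width': 1.0012910225190461} 0.019
```

View pics/scene0.png

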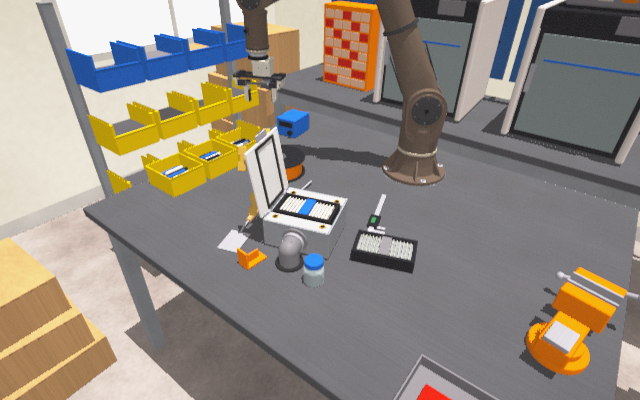

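View pics/top0.png

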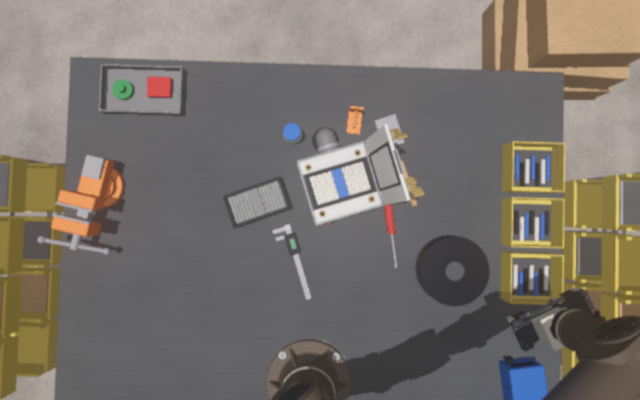

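The scene picture shows the box with its cover open at about (300,200). In the top picture the box is at about (345,182), the blue bar at (341,182), and four brass holes on the rim near (308,167), (358,153), (322,213) and (372,199). The cover stands to the right at about (390,170).

```bash
cat > h.py <<'E'
import numpy as np, cv2
from cell import sensors, optics, arm
from scipy.spatial.transform import Rotation as R
def ray(c,px,fish=False):
    px=np.atleast_2d(np.asarray(px,float)); K=c['camera_matrix']; Rm=cv2.Rodrigues(np.array(c['rvec']))[0]
    n=np.c_[(px[:,0]-K[0,2])/K[0,0],(px[:,1]-K[1,2])/K[1,1]]
    if fish:
        r=np.linalg.norm(n,axis=1,keepdims=True)+1e-12; d=np.c_[n/r*np.sin(r),np.cos(r)]
    else: d=np.c_[n,np.ones(len(n))]
    d/=np.linalg.norm(d,axis=1,keepdims=True)
    return -Rm.T@np.array(c['tvec']).ravel(), d@Rm
def plane(c,px,z,fish=False):
    o,d=ray(c,px,fish); return o+d*((z-o[2])/d[:,2])[:,None]
def tri(o1,d1,o2,d2):
    A=np.c_[d1,-d2]; t=np.linalg.lstsq(A,o2-o1,rcond=None)[0]; a=o1+t[0]*d1;b=o2+t[1]*d2
    return (a+b)/2,np.linalg.norm(a-b)
def blobs(img,lo,hi,amin,box):
    x0,y0,x1,y1=box; m=cv2.inRange(cv2.cvtColor(img[y0:y1,x0:x1],cv2.COLOR_BGR2HSV),lo,hi)
    n,l,s,c=cv2.connectedComponentsWithStats(m)
    return [(c[i]+[x0,y0],s[i][4]) for i in range(1,n) if s[i][4]>=amin]
E
python3 - <<'E'
from h import *
T=cv2.imread('pics/top0.png');S=cv2.imread('pics/scene0.png');ct=optics.calibration('top');cs=optics.calibration('scene')
bt=blobs(T,(100,120,60),(125,255,255),20,(300,140,400,230));bs=blobs(S,(100,120,60),(125,255,255),20,(265,190,345,230));print(bt,bs)
p=tri(*[a[0] if i else a for i,a in enumerate(ray(ct,bt[0][0]))],*[a[0] if i else a for i,a in enumerate(ray(cs,bs[0][0]))]);print('bar',p)
for c,a in blobs(T,(8,90,60),(28,255,255),3,(298,140,382,230)): print(c,a,plane(ct,c,.095))
E
python3 - <<'E'
import cv2
T=cv2.imread('pics/top0.png')[90:280,230:430];cv2.imwrite('pics/t0c.png',cv2.resize(T,None,fx=3.1,fy=3.1,interpolation=cv2.INTER_CUBIC))
E
```

```text
[(array([339.62616822, 182.59345794]), np.int32(214))] [(array([306.94152047, 206.28070175]), np.int32(171))]
bar (array([ 0.58600048, -0.07259718,  0.10371614]), np.float64(0.0028277008389594165))
```

View pics/t0c.png

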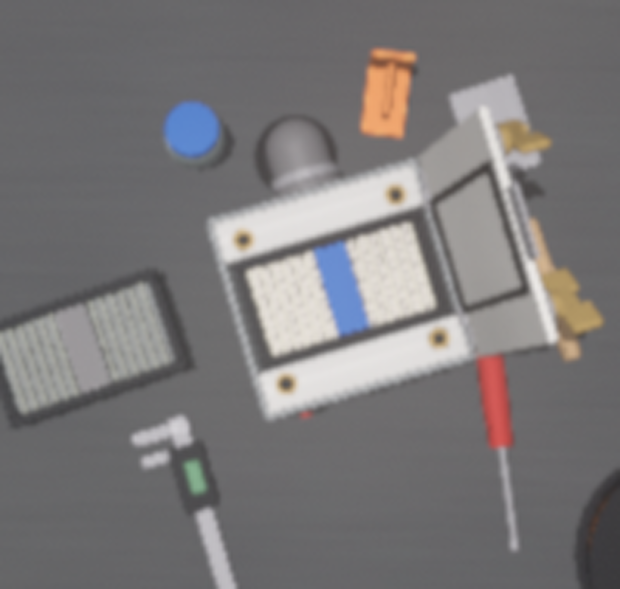

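The crop shows the screw holes at (243,240) BL, (396,194) BR, (286,384) FL and (438,338) FR. The blue bar is centred at (341,288) and the cover leans to the right with its free edge at about (520,225).

Run:
```python
from h import *
ct=optics.calibration('top');cs=optics.calibration('scene')
f=lambda p:(np.array(p)+.5)/3.1-.5+[230,90]
q=f([(243,240),(396,194),(286,384),(438,338)]);P=plane(ct,q,.095)[:,:2];print(P)
L=np.array([(68,72),(68,-72),(-68,72),(-68,-72)])/1e3
a=P-P.mean(0);yaw=np.arctan2((L[:,0]*a[:,1]-L[:,1]*a[:,0]).sum(),(L*a).sum());c,s=np.cos(yaw),np.sin(yaw);Rm=np.array([[c,-s],[s,c]])
print('mid',P.mean(0),'yaw',yaw,'res',(a-L@Rm.T)*1e3, 'dists',np.linalg.norm(P[0]-P[1]),np.linalg.norm(P[0]-P[2]))
# cover free-edge corners on the inner face in crop: (484,107) back, (553,343) front, bound angle
m=P.mean(0)
for ang in (1.65,1.7,1.75,1.8,1.85,1.9):
    out=[]
    for x in(.095,-.095):
        y=-.1+.2*np.cos(ang);z=.099+.2*np.sin(ang);w=np.r_[m+Rm@[x,y],z]
        for cc in (ct,cs): out.append(cv2.projectPoints(w[None],cc['rvec'],cc['tvec'],cc['camera_matrix'],None)[0].ravel().round(1))
    print(ang,[((o-[230,90])*3.1).round() if i%2==0 else o for i,o in enumerate(out)])
S=cv2.imread('pics/scene0.png')[110:290,190:360];cv2.imwrite('pics/s0c.png',cv2.resize(S,None,fx=3.2,fy=3.2,interpolation=cv2.INTER_CUBIC))
```

```text
[[ 0.62841506  0.01573203]
 [ 0.67430697 -0.12172145]
 [ 0.4992859  -0.0269384 ]
 [ 0.54478067 -0.16312367]]
mid [ 0.58669715 -0.07401287] yaw 0.3185273986482524 res [[-0.31340576  0.07122713]
 [ 0.48225879 -0.62579548]
 [-0.28368799 -0.0083084 ]
 [ 0.11483496  0.56287675]] dists 0.1449121339943675 0.13599671158154522
1.65 [array([460., 110.]), array([249.9, 154.1]), array([532., 347.]), array([280.6, 126.8])]
1.7 [array([472., 107.]), array([246.5, 153.8]), array([544., 343.]), array([277.6, 126.6])]
1.75 [array([484., 104.]), array([243.1, 153.7]), array([556., 340.]), array([274.5, 126.6])]
1.8 [array([496., 101.]), array([239.8, 153.8]), array([567., 336.]), array([271.6, 126.8])]
1.85 [array([507.,  98.]), array([236.6, 154.1]), array([579., 333.]), array([268.7, 127.1])]
1.9 [array([518.,  95.]), array([233.5, 154.5]), array([590., 329.]), array([265.8, 127.6])]
```

View pics/s0c.png

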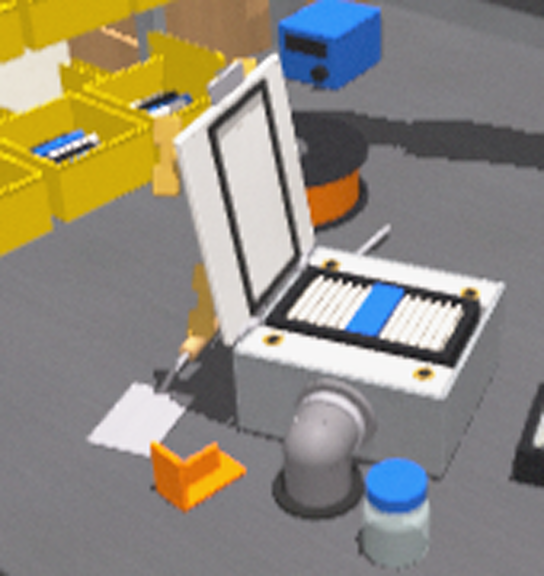

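The scene crop agrees with a cover angle of about 1.72: its free edge corners are at about (180,140) and (275,57), with the tab at (228,82). The box middle is (0.587,-0.074) with yaw 0.3185, and the bar measures z≈0.104. Next I raise the tool over the cover and go above the bar.

Request:
{"method": "arm_command", "body": {
  "deltas": [0,0,0,0,0,0.18,0,0,0,0,0,0,0.18,0,0,0,0,0,0,0.18,0,0,0,0,0,0,0.18,0,0,0,0.917,0.315,0.489,0.18,0,0,0,0.917,0.315,0.489,0.18,0,0,0,0.917,0.315,0.489,0.18,0,0,0,0.917,0.315,0.489,0.18,0,0,0,0.917,0.315,0.489,0.18,0,0,0,0.917,0.315,0.489,0.18,0,0,0,0.917,0.315,0.489,0.18,0,0,0,0.917,0.315,0.489,0.18,0,0,0,0.917,0.315,0.489,0.18,0,0,0,0.917,0.315,0.489,0.18,0,0,0,0.917,0.315,0.489,0.18,0,0,0,0.917,0.315,0.489,0.18,0,0,0,0.917,0.315,0.489,0.18,0,0,0,0.917,0.315,0.489,0.18,0,0,0,0.917,0.315,0.489,0.18,0,0,0,0.917,0.315,0.489,0.18,0],
  "force": 30
}}

```text
clock: 2.1
position: [0.5857, -0.0758, 0.4033]
ee_rot: [1.844, 2.543, -0.001]
force: [-0.5, -0.7, -0.2]
width: 0.006
gripper_force: 0.0
```

Request:
{"method": "arm_command", "body": {
  "deltas": [0,0,0,0,0,-0.27,0,0,0,0,0,0,-0.27,0,0,0,0,0,0,-0.27,0,0,0,0,0,0,-0.27,0,0,0,0,0,0,-0.27,0,0,0,0,0,0,-0.27,0,0,0,0,0,0,-0.275,0,0,0,0,0,0,-0.28,0,0,0,0,0,0,-0.284,0,0,0,0,0,0,-0.288,0,0,0,0,0,0,-0.291,0,0,0,0,0,0,-0.293,0,0,0,0,0,0,-0.293,0,0,0,0,0,0,-0.293,0]
}}

```text
clock: 3.5
position: [0.5862, -0.0741, 0.1103]
ee_rot: [1.841, 2.545, 0.0]
force: [0.9, -0.4, 0.7]
width: 0.003
gripper_force: 0.0
```

Request:
{"method": "arm_command", "body": {
  "deltas": [0,0,0,0,0,-0.002,0,0,0,0,0,0,-0.004,0,0,0,0,0,0,-0.006,0,0,0,0,0,0,-0.006,0]
}}

```text
clock: 3.9
position: [0.5859, -0.0741, 0.1037]
ee_rot: [-1.841, -2.545, 0.0]
force: [-0.7, -0.6, -0.2]
width: 0.006
gripper_force: 0.0
```

Run:
```python
from h import *
s=sensors.observe();print(s['position'],s['force'],s['joint_efforts'])
S=optics.get_image('scene');W=optics.get_image('wrist');cv2.imwrite('pics/s1.png',S);cv2.imwrite('pics/w1.png',W)
a=cv2.resize(S[100:260,200:360],(400,400),interpolation=cv2.INTER_CUBIC);b=cv2.resize(W,(640,400))[:,120:520]
cv2.imwrite('pics/c1.png',np.hstack([a,b]))
print(optics.calibration('wrist'))
```

```text
[ 0.58593137 -0.07410723  0.10373056] [-0.71865459 -0.613542   -0.24733652] [-5.34841698e-02 -6.69308639e+01 -6.47825807e+00 -2.60468602e+01
 -2.38183793e-02 -4.22400038e-02 -2.39340618e-02]
{'camera_matrix': array([[309.70691629,   0.        , 319.14514975],
       [  0.        , 309.70691629, 202.7333145 ],
       [  0.        ,   0.        ,   1.        ]]), 'rvec': array([-2.82242939, -0.4533327 , -0.06650235]), 'tvec': array([-0.53356842, -0.24673404,  0.20497316])}
```

View pics/c1.png

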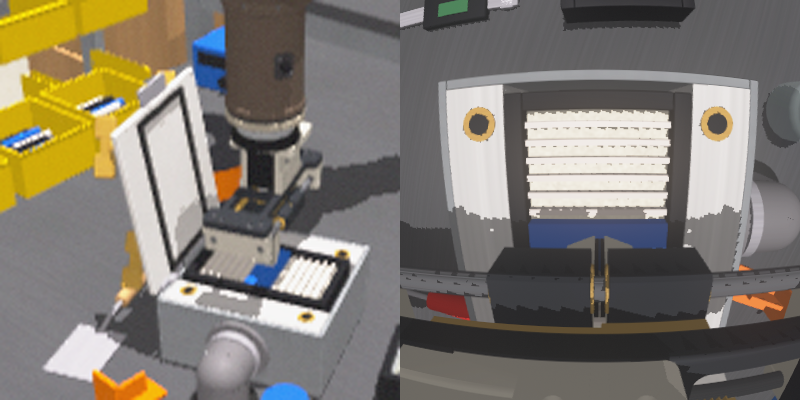

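The left crop shows the gripper over the bar. The right crop shows the bar's far edge from (528,222) to (668,222), with the closed fingertips in front of it. No contact force shows yet, so I check the bar's height from its known width and the pleat edges.

Run:
```python
from h import *
c=optics.calibration('wrist')
for z in (.085,.091,.095,.1,.104,.11):
    P=plane(c,[(248,222),(388,222)],z,True);Q=plane(c,[(198,124),(437,124)],z,True)
    print(z,np.linalg.norm(P[0]-P[1]).round(4),'holes',np.linalg.norm(Q[0]-Q[1]).round(4),P.mean(0).round(3),Q.round(3).tolist())
W=cv2.imread('pics/w1.png');cv2.imwrite('pics/w1c.png',cv2.resize(W[180:340,180:460],None,fx=2.8,fy=2.8))
o,_=ray(c,[0,0],True);print(o)
```

```text
0.085 0.0889 holes 0.1458 [ 0.583 -0.066  0.085] [[0.493, -0.029, 0.085], [0.632, 0.016, 0.085]]
0.091 0.0859 holes 0.141 [ 0.582 -0.064  0.091] [[0.496, -0.028, 0.091], [0.63, 0.016, 0.091]]
0.095 0.084 holes 0.1378 [ 0.582 -0.062  0.095] [[0.497, -0.028, 0.095], [0.628, 0.015, 0.095]]
0.1 0.0815 holes 0.1338 [ 0.581 -0.061  0.1  ] [[0.499, -0.027, 0.1], [0.626, 0.015, 0.1]]
0.104 0.0796 holes 0.1305 [ 0.581 -0.059  0.104] [[0.501, -0.026, 0.104], [0.625, 0.014, 0.104]]
0.11 0.0767 holes 0.1257 [ 0.58  -0.057  0.11 ] [[0.503, -0.025, 0.11], [0.622, 0.014, 0.11]]
[ 0.56253418 -0.00279983  0.26671033]
```

View pics/w1c.png

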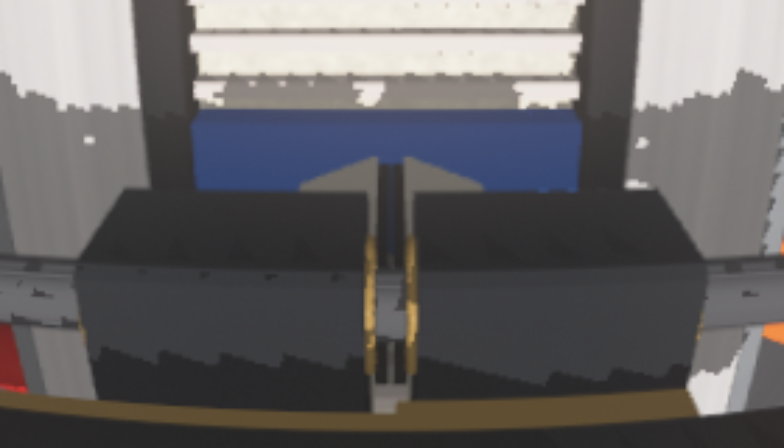

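The crop shows the bar's top edge at z≈0.10, so it is still up, and the fingertips look just at or above it. I go down in small steps and watch the force.

Request:
{"method": "arm_command", "body": {
  "deltas": [0,0,0,0,0,-0.002,0,0,0,0,0,0,-0.004,0,0,0,0,0,0,-0.006,0]
}}

```text
clock: 4.3
position: [0.5863, -0.0742, 0.0983]
ee_rot: [1.841, 2.545, 0.0]
force: [-1.2, 0.4, 4.5]
width: 0.003
gripper_force: 2.4
```

Request:
{"method": "arm_command", "body": {
  "deltas": [0,0,0,0,0,-0.002,0,0,0,0,0,0,-0.004,0,0,0,0,0,0,-0.005,0]
}}

```text
clock: 4.6
position: [0.5863, -0.0741, 0.0931]
ee_rot: [1.841, 2.545, 0.0]
force: [-0.2, -0.4, 4.4]
width: 0.002
gripper_force: 2.3
```

Request:
{"method": "arm_command", "body": {
  "deltas": [0,0,0,0,0,-0.002,0,0,0,0,0,0,-0.004,0,0,0,0,0,0,-0.005,0]
}}

```text
clock: 4.9
position: [0.5863, -0.0742, 0.088]
ee_rot: [1.841, 2.545, 0.0]
force: [-0.6, -0.5, 4.2]
width: 0.007
gripper_force: 2.3
```

Request:
{"method": "arm_command", "body": {
  "deltas": [0,0,0,0,0,-0.002,0,0,0,0,0,0,-0.004,0]
}}

```text
clock: 5.1
position: [0.5865, -0.0741, 0.0873]
ee_rot: [1.841, 2.544, -0.001]
force: [-18.5, -0.6, 56.8]
width: 0.002
gripper_force: 28.7
```

Run:
```python
from h import *
s=sensors.observe();c=optics.calibration('wrist');W=optics.get_image('wrist');cv2.imwrite('pics/w2.png',W);print(s['position'],s['force'])
m=cv2.inRange(cv2.cvtColor(W,cv2.COLOR_BGR2HSV),(105,120,50),(125,255,255));m[:180]=0;m[260:]=0
for r in range(195,250,4):
    x=np.where(m[r,200:440])[0]
    if len(x)>20:
        e=[(200+x[0],r),(200+x[-1]+1,r)];print(r,e[0][0],e[1][0],[ (z,np.linalg.norm(np.subtract(*plane(c,e,z,True))).round(4)) for z in(.085,.091,.095,.1)])
```

```text
[ 0.58648466 -0.07414953  0.08726057] [-18.45123925  -0.63586802  56.78086464]
227 247 388 [(0.085, np.float64(0.0817)), (0.091, np.float64(0.0787)), (0.095, np.float64(0.0768)), (0.1, np.float64(0.0743))]
231 247 388 [(0.085, np.float64(0.0821)), (0.091, np.float64(0.0791)), (0.095, np.float64(0.0771)), (0.1, np.float64(0.0746))]
235 247 387 [(0.085, np.float64(0.0819)), (0.091, np.float64(0.0789)), (0.095, np.float64(0.0769)), (0.1, np.float64(0.0745))]
239 247 387 [(0.085, np.float64(0.0823)), (0.091, np.float64(0.0793)), (0.095, np.float64(0.0773)), (0.1, np.float64(0.0748))]
243 247 387 [(0.085, np.float64(0.0828)), (0.091, np.float64(0.0797)), (0.095, np.float64(0.0777)), (0.1, np.float64(0.0752))]
247 264 380 [(0.085, np.float64(0.0686)), (0.091, np.float64(0.0661)), (0.095, np.float64(0.0644)), (0.1, np.float64(0.0623))]
```

The cartridge is home: it met the hard stop, and the bar now reads z≈0.091. The TCP was at 0.087, so the closed fingertips end about at the TCP. Next I lift over the cover to its right side and look at the gripper.

Request:
{"method": "arm_command", "body": {
  "deltas": [0,0,0,0,0,0.33,0,0,0,0,0,0,0.33,0,0,0,0,0,0,0.33,0,0,0,0,0,0,0.33,0,0,0,0,0,0,0.33,0,0,0,0,0,0,0.33,0,0,0,0,0,0,0.33,0,0,0,0,0,0,0.33,0,0,0,0,0.069,-0.209,0.33,0,0,0,0,0.069,-0.209,0.33,0,0,0,0,0.069,-0.209,0.33,0,0,0,0,0.069,-0.209,0.33,0,0,0,0,0.069,-0.209,0.33,0,0,0,0,0.069,-0.209,0.33,0,0,0,0,0.069,-0.209,0.25,0,0,0,0,0.069,-0.209,0.25,0,0,0,0,0.069,-0.209,0.25,0]
}}

```text
clock: 6.85
position: [0.6528, -0.2814, 0.3284]
ee_rot: [-1.834, -2.54, 0.004]
force: [-0.2, -0.6, -1.0]
width: 0.004
gripper_force: 0.0
```

Run:
```python
from h import *
s=sensors.observe();print(s['position'],s['force']);p=s['position']
S=optics.get_image('scene');W=optics.get_image('wrist');T=optics.get_image('top');cv2.imwrite('pics/s3.png',S);cv2.imwrite('pics/w3.png',W);cv2.imwrite('pics/t3.png',T)
c=optics.calibration('scene');ct=optics.calibration('top')
for q in (p,p-[0,0,.019],p+[0,0,.047]): print(cv2.projectPoints(q[None],c['rvec'],c['tvec'],c['camera_matrix'],None)[0].ravel(),cv2.projectPoints(q[None],ct['rvec'],ct['tvec'],ct['camera_matrix'],None)[0].ravel())
a=cv2.resize(S[100:220,200:320],(480,480),interpolation=cv2.INTER_CUBIC);b=cv2.resize(W[:,160:480],(320,400));b=np.vstack([b,np.zeros((80,320,3),np.uint8)])
cv2.imwrite('pics/c3.png',np.hstack([a,b]))
```

```text
[ 0.65280677 -0.28140349  0.32843005] [-0.18908434 -0.61705017 -1.0175754 ]
[232.85229208 123.51207287] [434.01480178 150.78375758]
[233.60808786 129.90059221] [432.06755513 151.825746  ]
[230.9157713  107.14323249] [439.13354631 148.04467339]
```

View pics/c3.png

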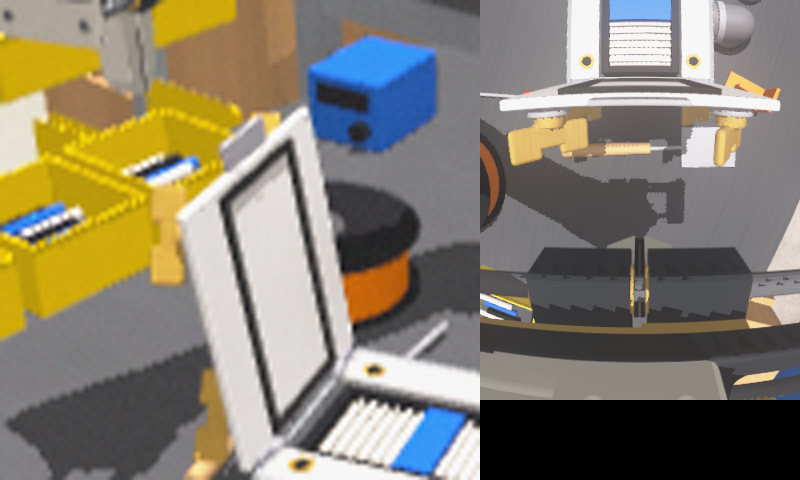

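The scene crop shows the fingertips at about (130,112), and the wrist view shows the cover edge from above along row 103, with two wings below it. I check the bar's height again by triangulation, and the hinge-side geometry.

Run:
```python
from h import *
ct=optics.calibration('top');cs=optics.calibration('scene')
for k in '03':
    T=cv2.imread(f'pics/t{k}.png' if k=='3' else 'pics/top0.png');S=cv2.imread(f'pics/s{k}.png' if k=='3' else 'pics/scene0.png')
    bt=max(blobs(T,(100,120,60),(125,255,255),20,(300,140,400,230)),key=lambda b:b[1]);bs=max(blobs(S,(100,120,60),(125,255,255),20,(265,190,345,230)),key=lambda b:b[1])
    (o1,d1),(o2,d2)=ray(ct,bt[0]),ray(cs,bs[0]);print(bt,bs,tri(o1,d1[0],o2,d2[0]))
c=optics.calibration('wrist')
# blue-bar / well / hole columns in wrist view
W=cv2.imread('pics/w3.png');m=cv2.inRange(cv2.cvtColor(W,cv2.COLOR_BGR2HSV),(98,100,80),(125,255,255))
for r in (4,8,12,16):
    x=np.where(m[r,250:400])[0]+250; e=[(x[0],r),(x[-1]+1,r)];print(r,e,[(z,np.linalg.norm(np.subtract(*plane(c,e,z,True))).round(4)) for z in(.087,.091,.095,.1)])
h=[(160+107,61),(160+213,61)];print([(z,np.linalg.norm(np.subtract(*plane(c,h,z,True))).round(4)) for z in(.091,.095,.1)])
# cover edge in wrist view (outer edge row 103-109)
for z in(.29,.30): print(z,plane(c,[(160+20,105),(160+300,105)],z,True).round(4).tolist())
```

```text
(array([339.62616822, 182.59345794]), np.int32(214)) (array([306.94152047, 206.28070175]), np.int32(171)) (array([ 0.58600048, -0.07259718,  0.10371614]), np.float64(0.0028277008389594165))
(array([339.44334975, 183.00492611]), np.int32(203)) (array([307.05202312, 209.68208092]), np.int32(173)) (array([ 0.58560068, -0.07259642,  0.09118974]), np.float64(0.002909164304815327))
4 [(np.int64(289), 4), (np.int64(351), 4)] [(0.087, np.float64(0.0822)), (0.091, np.float64(0.0814)), (0.095, np.float64(0.0806)), (0.1, np.float64(0.0796))]
8 [(np.int64(289), 8), (np.int64(351), 8)] [(0.087, np.float64(0.0821)), (0.091, np.float64(0.0813)), (0.095, np.float64(0.0805)), (0.1, np.float64(0.0795))]
12 [(np.int64(290), 12), (np.int64(351), 12)] [(0.087, np.float64(0.0806)), (0.091, np.float64(0.0798)), (0.095, np.float64(0.079)), (0.1, np.float64(0.0781))]
16 [(np.int64(290), 16), (np.int64(351), 16)] [(0.087, np.float64(0.0805)), (0.091, np.float64(0.0797)), (0.095, np.float64(0.0789)), (0.1, np.float64(0.0779))]
[(0.091, np.float64(0.138)), (0.095, np.float64(0.1366)), (0.1, np.float64(0.1349))]
0.29 [[0.5354, -0.2317, 0.29], [0.724, -0.1692, 0.29]]
0.3 [[0.54, -0.2307, 0.3], [0.7196, -0.1712, 0.3]]
```

The bar is now at 0.0912, so the cartridge is home. I turn the tool so its body lies along the swing direction, clear of the wings, and bring the fingers up to the cover.

Request:
{"method": "arm_command", "body": {
  "deltas": [0,0,-1,0,0,0,0,0,0,-1,0,0,0,0,0,0,-1,0,0,0,0,0,0,-1,0,0,0,0,0,0,-1,0,0,0,0,0,0,-1,0,0,0,0,0,0,-1,0,0,0,0,0,0,-1,0,0,0,0,0,0,-1,0,0,0,0,0,0,-1,0,0,0,0,0,0,-1,0,0,0,0,0,0,-1,0,0,-0.046,0,0,0,-1,0,0,-0.046,0,0,0,-1,-0.008,0.025,-0.046,0,0,0,-1,-0.017,0.052,-0.046,0,0,0,-1,-0.017,0.052,-0.046,0]
}}

```text
clock: 8.6
position: [0.6395, -0.226, 0.2919]
ee_rot: [-3.099, -0.507, -0.007]
force: [-0.5, 0.4, 0.4]
width: 0.007
gripper_force: 0.0
```

Request:
{"method": "arm_command", "body": {
  "deltas": [0,0,0,-0.008,0.025,0.001,0,0,0,0,-0.016,0.049,0.002,0,0,0,0,-0.022,0.067,0,0,0,0,0,-0.028,0.085,-0.003,0,0,0,0,-0.034,0.102,-0.008,0,0,0,0,-0.039,0.119,-0.015,0,0,0,0,-0.045,0.135,-0.024,0,0,0,0,-0.05,0.15,-0.034,0,0,0,0,-0.054,0.164,-0.047,0,0,0,0,-0.058,0.177,-0.06,0,0,0,0,-0.062,0.188,-0.075,0,0,0,0,-0.066,0.199,-0.09,0,0,0,0,-0.068,0.205,-0.103,0,0,0,0,-0.07,0.211,-0.116,0]
}}

```text
clock: 10.0
position: [0.5707, -0.0195, 0.1749]
ee_rot: [3.101, 0.499, 0.008]
force: [-0.4, 1.6, 3.7]
width: 0.004
gripper_force: 1.7
```

Request:
{"method": "arm_command", "body": {
  "deltas": [0,0,0,-0.001,0.004,-0.014,0,0,0,0,-0.002,0.008,-0.027,0,0,0,0,-0.003,0.01,-0.036,0,0,0,0,-0.004,0.012,-0.045,0,0,0,0,-0.004,0.013,-0.055,0,0,0,0,-0.004,0.013,-0.062,0,0,0,0,-0.004,0.013,-0.065,0]
}}

```text
clock: 10.7
position: [0.5636, -0.0073, 0.1062]
ee_rot: [-3.102, -0.498, 0.002]
force: [-0.8, 1.5, 2.5]
width: 0.004
gripper_force: 1.2
```

Request:
{"method": "arm_command", "body": {
  "deltas": [0,0,0,0,0,-0.001,0,0,0,0,0,0,-0.002,0,0,0,0,0,0,-0.003,0,0,0,0,0,0,-0.004,0]
}}

```text
clock: 11.1
position: [0.5639, -0.0074, 0.1036]
ee_rot: [3.102, 0.497, -0.001]
force: [-6.5, -0.6, 16.9]
width: 0.005
gripper_force: 8.8
```

The cover is shut against its stop. I lift and look at the wings with the wrist camera over the box.

Request:
{"method": "arm_command", "body": {
  "deltas": [0,0,0,0,0,0.2,40,0,0,0,0,0,0.2,40,0,0,0,0,0,0.2,40,0,0,1,0.046,-0.138,0.2,40,0,0,1,0.046,-0.138,0.2,40,0,0,1,0.046,-0.138,0.2,40,0,0,1,0.046,-0.138,0.2,40,0,0,1,0.046,-0.138,0.2,40,0,0,1,0.046,-0.138,0.2,40,0,0,1,0.046,-0.138,0.2,40,0,0,1,0.046,-0.138,0.2,40,0,0,1,0.046,-0.138,0.2,40,0,0,1,0.046,-0.138,0.2,40,0,0,1,0.046,-0.138,0.2,40,0,0,1,0.046,-0.138,0.2,40,0,0,1,0.046,-0.138,0.2,40]
}}

```text
clock: 12.7
position: [0.61, -0.1455, 0.303]
ee_rot: [-1.845, -2.543, 0.0]
force: [0.0, 0.1, -0.4]
width: 0.433
gripper_force: 0.0
```

```bash
cat >> h.py <<'E'
M=np.array([.5867,-.0740]);YAW=.3185
ex=np.array([np.cos(YAW),np.sin(YAW)]);ey=np.array([-ex[1],ex[0]])
SC={k:M+a*.068*ex+b*.072*ey for k,a,b in(('fl',-1,1),('fr',-1,-1),('bl',1,1),('br',1,-1))}
def wings(z=.141,name=None):
    # brass pixels -> plane near the wing tops; per screw PCA direction
    c=optics.calibration('wrist');W=optics.get_image('wrist')
    if name: cv2.imwrite(name,W)
    m=cv2.inRange(cv2.cvtColor(W,cv2.COLOR_BGR2HSV),(12,80,60),(30,255,255));v,u=np.nonzero(m)
    P=plane(c,np.c_[u,v],z,True)[:,:2]
    for k,s in SC.items():
        Q=P[np.linalg.norm(P-s,axis=1)<.05]
        if len(Q)<50: print(k,'few');continue
        w,V=np.linalg.eigh(np.cov((Q-Q.mean(0)).T));d=V[:,1];th=(np.arctan2(d[1],d[0])-YAW)%np.pi
        print(k,len(Q),'ctr',Q.mean(0).round(4),'exp',s.round(4),'theta',round(th,2),'q',round(2.4-th,2),'len/wid',np.sqrt(12*w[::-1]).round(3))
E
python3 - <<'E'
from h import *
s=sensors.observe();print(s['position'],s['ee_rot'],s['force'])
wings(name='pics/w4.png')
E
```

```text
[ 0.61002709 -0.14551067  0.3030101 ] [-1.84517221e+00 -2.54261730e+00  3.61658865e-04] [ 0.04756705  0.10833354 -0.42740228]
fl 606 ctr [ 0.4989 -0.0275] exp [ 0.4996 -0.0269] theta 2.38 q 0.02 len/wid [0.058 0.015]
fr 762 ctr [ 0.5449 -0.1612] exp [ 0.5447 -0.1637] theta 2.05 q 0.35 len/wid [0.061 0.017]
bl 628 ctr [0.625  0.0153] exp [0.6287 0.0157] theta 2.05 q 0.35 len/wid [0.06  0.018]
br 926 ctr [ 0.6843 -0.114 ] exp [ 0.6738 -0.1211] theta 3.02 q -0.62 len/wid [0.075 0.042]
```

View pics/w4.png

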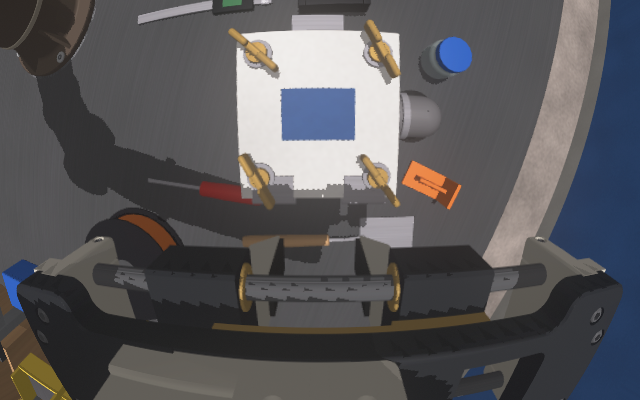

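The wrist view shows the cover shut with the wings at fl (253,50), bl (383,49), fr (257,181) and br (379,181). Their angles are fl q≈0.02, fr≈0.35, bl≈0.35 and br≈0.2, and the blob positions match the expected axes. The front left screw goes first.

Request:
{"method": "arm_command", "body": {
  "deltas": [0,0,0.516,-0.11,0.118,0,32,0,0,0.516,-0.11,0.118,0,32,0,0,0.516,-0.11,0.118,0,32,0,0,0.516,-0.11,0.118,0,32,0,0,0.516,-0.11,0.118,0,32,0,0,0.516,-0.11,0.118,-0.08,32,0,0,0.516,-0.11,0.118,-0.12,32,0,0,0.516,-0.11,0.118,-0.15,32,0,0,0.516,-0.11,0.118,-0.16,32,0,0,0.516,-0.11,0.118,-0.167,32,0,0,0.516,-0.11,0.118,-0.167,32]
}}

```text
clock: 13.85
position: [0.5011, -0.0269, 0.1372]
ee_rot: [0.689, 3.064, 0.001]
force: [-0.8, -0.0, 0.4]
width: 0.351
gripper_force: 0.0
```

Request:
{"method": "arm_command", "body": {
  "deltas": [0,0,0,0,0,-0.004,32,0,0,0,0,0,-0.008,32,0,0,0,0,0,-0.01,32]
}}

```text
clock: 14.15
position: [0.5007, -0.0272, 0.1267]
ee_rot: [0.689, 3.064, 0.0]
force: [-0.2, -0.3, 0.8]
width: 0.347
gripper_force: 0.0
```

Request:
{"method": "arm_command", "body": {
  "deltas": [0,0,0,0,0,0,0,0,0,0,0,0,0,0,0,0,0,0,0,0,0,0,0,0,0,0,0,0],
  "force": 30
}}

```text
clock: 14.55
position: [0.5002, -0.0273, 0.1262]
ee_rot: [0.689, 3.065, -0.0]
force: [-0.4, 0.0, 1.1]
width: 0.086
gripper_force: 30.0
```

The grip is on the wing at 8 mm. I turn it half way and release.

Request:
{"method": "arm_command", "body": {
  "deltas": [0,0,-0.085,0,0,0,0,0,0,-0.17,0,0,0,0,0,0,-0.255,0,0,0,0,0,0,-0.34,0,0,-0.001,0,0,0,-0.425,0,0,-0.001,0,0,0,-0.51,0,0,-0.001,0,0,0,-0.595,0,0,-0.001,0,0,0,-0.68,0,0,-0.002,0,0,0,-0.764,0,0,-0.002,0,0,0,-0.764,0,0,-0.002,0,0,0,-0.764,0,0,-0.002,32,0,0,-0.764,0,0,-0.002,32,0,0,-0.764,0,0,0.06,32,0,0,-0.764,0,0,0.1,32]
}}

```text
clock: 15.95
position: [0.4994, -0.0268, 0.2245]
ee_rot: [-2.296, -2.14, 0.003]
force: [1.5, -1.1, -0.4]
width: 0.341
gripper_force: 0.0
```

Request:
{"method": "arm_command", "body": {
  "deltas": [0,0,0.649,0.174,-0.094,0.03,32,0,0,0.649,0.174,-0.094,0.03,32,0,0,0.649,0.174,-0.094,0.03,32,0,0,0.649,0.174,-0.094,0.03,32,0,0,0.649,0.174,-0.094,0.03,32,0,0,0.649,0.174,-0.094,0.03,32,0,0,0.649,0.174,-0.094,0.03,32,0,0,0.649,0.174,-0.094,0.03,32]
}}

```text
clock: 16.75
position: [0.6744, -0.1211, 0.2538]
ee_rot: [-0.959, -2.991, -0.001]
force: [-0.2, 1.4, 1.1]
width: 0.35
gripper_force: 0.0
```

```bash
sed -i 's/(12,80,60),(30,255,255)/(15,80,60),(30,215,255)/; s/<.05\]/<.042]/' h.py
python3 - <<'E'
from h import *
s=sensors.observe();print(s['position'],s['ee_rot'])
wings(name='pics/w5.png')
E
```

```text
[ 0.67443158 -0.12111964  0.25378743] [-9.59358601e-01 -2.99131153e+00 -1.31695539e-03]
fl 98 ctr [ 0.504  -0.0475] exp [ 0.4996 -0.0269] theta 0.6 q 1.8 len/wid [0.046 0.005]
fr 1126 ctr [ 0.5455 -0.1608] exp [ 0.5447 -0.1637] theta 2.06 q 0.34 len/wid [0.062 0.019]
bl 880 ctr [0.6246 0.0155] exp [0.6287 0.0157] theta 2.05 q 0.35 len/wid [0.061 0.018]
br 809 ctr [ 0.6711 -0.1201] exp [ 0.6738 -0.1211] theta 2.21 q 0.19 len/wid [0.058 0.014]
```

```bash
sed -i 's/(15,80,60),(30,215,255)/(12,60,50),(32,255,255)/' h.py
python3 - <<'E'
from h import *
wings()
E
```

```text
fl 253 ctr [ 0.5052 -0.0479] exp [ 0.4996 -0.0269] theta 0.65 q 1.75 len/wid [0.04  0.008]
fr 1179 ctr [ 0.5456 -0.1609] exp [ 0.5447 -0.1637] theta 2.06 q 0.34 len/wid [0.062 0.02 ]
bl 1106 ctr [0.626  0.0131] exp [0.6287 0.0157] theta 2.02 q 0.38 len/wid [0.062 0.017]
br 971 ctr [ 0.6749 -0.1178] exp [ 0.6738 -0.1211] theta 2.57 q -0.17 len/wid [0.062 0.038]
```

Request:
{"method": "arm_command", "body": {
  "deltas": [0,0,0,0,0,-0.045,32,0,0,0,0,0,-0.09,32,0,0,0,0,0,-0.12,32,0,0,0,0,0,-0.13,32,0,0,0,0,0,-0.13,0,0,0,0,0,0,-0.13,0,0,0,0,0,0,-0.13,0,0,0,0,0,0,-0.13,0]
}}

```text
clock: 17.65
position: [0.6749, -0.122, 0.126]
ee_rot: [0.963, 2.988, -0.001]
force: [-0.1, 1.1, 4.8]
width: 0.085
gripper_force: 30.0
```

Request:
{"method": "arm_command", "body": {
  "deltas": [0,0,-0.08,0,0,0,0,0,0,-0.16,0,0,0,0,0,0,-0.24,0,0,0,0,0,0,-0.32,0,0,-0.001,0,0,0,-0.4,0,0,-0.001,0,0,0,-0.48,0,0,-0.001,0,0,0,-0.56,0,0,-0.002,0,0,0,-0.643,0,0,-0.002,0,0,0,-0.643,0,0,-0.002,0,0,0,-0.643,0,0,-0.002,0,0,0,-0.643,0,0,-0.002,32,0,0,-0.643,0,0,-0.002,32,0,0,-0.643,0,0,0.06,32,0,0,-0.643,0,0,0.13,32,0,0,-0.643,0,0,0.13,32]
}}

```text
clock: 19.15
position: [0.6757, -0.1206, 0.2587]
ee_rot: [2.286, 2.15, 0.006]
force: [0.3, 0.2, 0.6]
width: 0.345
gripper_force: 0.0
```

Run:
```python
from h import *
s=sensors.observe();print(s['position'],s['ee_rot'])
wings(name='pics/w6.png')
```

```text
[ 0.67570676 -0.12057517  0.25871238] [2.2857926  2.14998094 0.00641078]
fl 1147 ctr [ 0.5045 -0.0277] exp [ 0.4996 -0.0269] theta 1.18 q 1.22 len/wid [0.063 0.026]
fr 779 ctr [ 0.5415 -0.1522] exp [ 0.5447 -0.1637] theta 2.46 q -0.06 len/wid [0.048 0.021]
bl 875 ctr [0.6282 0.0144] exp [0.6287 0.0157] theta 2.05 q 0.35 len/wid [0.06  0.015]
br 822 ctr [ 0.6727 -0.1188] exp [ 0.6738 -0.1211] theta 1.19 q 1.21 len/wid [0.059 0.015]
```

Request:
{"method": "arm_command", "body": {
  "deltas": [0,0,0.551,-0.129,-0.043,0,32,0,0,0.551,-0.129,-0.043,0,32,0,0,0.551,-0.129,-0.043,0,32,0,0,0.551,-0.129,-0.043,0,32,0,0,0.551,-0.129,-0.043,0,32,0,0,0.551,-0.129,-0.043,0,32,0,0,0.551,-0.129,-0.043,-0.03,32,0,0,0.551,-0.129,-0.043,-0.075,32,0,0,0.551,-0.129,-0.043,-0.11,32,0,0,0.551,-0.129,-0.043,-0.13,32,0,0,0.551,-0.129,-0.043,-0.13,32,0,0,0.551,-0.129,-0.043,-0.13,0,0,0,0.551,-0.129,-0.043,-0.13,0,0,0,0.551,-0.129,-0.043,-0.13,0,0,0,0.551,-0.129,-0.043,-0.13,0]
}}

```text
clock: 20.7
position: [0.5453, -0.1651, 0.1253]
ee_rot: [1.176, 2.912, -0.002]
force: [-0.5, 1.8, 5.2]
width: 0.085
gripper_force: 30.0
```

Request:
{"method": "arm_command", "body": {
  "deltas": [0,0,-0.08,0,0,0,0,0,0,-0.16,0,0,0,0,0,0,-0.24,0,0,0,0,0,0,-0.32,0,0,-0.001,0,0,0,-0.4,0,0,-0.001,0,0,0,-0.48,0,0,-0.001,0,0,0,-0.554,0,0,-0.002,0,0,0,-0.554,0,0,-0.002,0,0,0,-0.554,0,0,-0.002,0,0,0,-0.554,0,0,-0.002,32,0,0,-0.554,0,0,-0.002,32,0,0,-0.554,0,0,0.06,32,0,0,-0.554,0,0,0.13,32,0,0,-0.554,0,0,0.13,32]
}}

```text
clock: 22.1
position: [0.5466, -0.1639, 0.2581]
ee_rot: [2.291, 2.145, 0.005]
force: [0.2, -0.7, 0.2]
width: 0.341
gripper_force: 0.0
```

Request:
{"method": "arm_command", "body": {
  "deltas": [0,0,0.551,0.084,0.18,0,32,0,0,0.551,0.084,0.18,0,32,0,0,0.551,0.084,0.18,0,32,0,0,0.551,0.084,0.18,0,32,0,0,0.551,0.084,0.18,0,32,0,0,0.551,0.084,0.18,0,32,0,0,0.551,0.084,0.18,0,32,0,0,0.551,0.084,0.18,-0.03,32,0,0,0.551,0.084,0.18,-0.075,32,0,0,0.551,0.084,0.18,-0.11,32,0,0,0.551,0.084,0.18,-0.13,32,0,0,0.551,0.084,0.18,-0.13,32,0,0,0.551,0.084,0.18,-0.13,0,0,0,0.551,0.084,0.18,-0.13,0,0,0,0.551,0.084,0.18,-0.13,0,0,0,0.551,0.084,0.18,-0.13,0]
}}

```text
clock: 23.7
position: [0.629, 0.0147, 0.1253]
ee_rot: [1.184, 2.909, -0.002]
force: [-3.2, -1.0, 6.5]
width: 0.079
gripper_force: 30.0
```

Request:
{"method": "arm_command", "body": {
  "deltas": [0,0,-0.08,0,0,0,0,0,0,-0.16,0,0,0,0,0,0,-0.24,0,0,0,0,0,0,-0.32,0,0,-0.001,0,0,0,-0.4,0,0,-0.001,0,0,0,-0.48,0,0,-0.001,0,0,0,-0.554,0,0,-0.002,0,0,0,-0.554,0,0,-0.002,0,0,0,-0.554,0,0,-0.002,0,0,0,-0.554,0,0,-0.002,32,0,0,-0.554,0,0,-0.002,32,0,0,-0.554,0,0,0.06,32,0,0,-0.554,0,0,0.13,32,0,0,-0.554,0,0,0.13,32]
}}

```text
clock: 25.1
position: [0.6306, 0.0164, 0.2584]
ee_rot: [2.297, 2.139, 0.007]
force: [0.6, 0.8, 0.5]
width: 0.349
gripper_force: 0.0
```

Run:
```python
from h import *
s=sensors.observe();print(s['position'],s['ee_rot'])
wings(name='pics/w7.png')
```

```text
[0.63057931 0.01640615 0.25842815] [2.29687347 2.13931857 0.00675038]
fl 592 ctr [ 0.5059 -0.011 ] exp [ 0.4996 -0.0269] theta 1.41 q 0.99 len/wid [0.037 0.021]
fr 353 ctr [ 0.5464 -0.1371] exp [ 0.5447 -0.1637] theta 2.75 q -0.35 len/wid [0.064 0.01 ]
bl 829 ctr [0.6275 0.0184] exp [0.6287 0.0157] theta 1.18 q 1.22 len/wid [0.058 0.015]
br 697 ctr [ 0.6806 -0.1321] exp [ 0.6738 -0.1211] theta 0.57 q 1.83 len/wid [0.078 0.053]
```

Run:
```python
from h import *
c=optics.calibration('top');T=optics.get_image('top');cv2.imwrite('pics/t7.png',T)
q=cv2.projectPoints(np.r_[SC['fr'],.14][None],c['rvec'],c['tvec'],c['camera_matrix'],None)[0].ravel();print(q)
m=cv2.inRange(cv2.cvtColor(T,cv2.COLOR_BGR2HSV),(12,60,50),(32,255,255));v,u=np.nonzero(m)
P=plane(c,np.c_[u,v],.141)[:,:2];Q=P[np.linalg.norm(P-SC['fr'],axis=1)<.042]
w,V=np.linalg.eigh(np.cov((Q-Q.mean(0)).T));d=V[:,1];print(len(Q),Q.mean(0),SC['fr'],(np.arctan2(d[1],d[0])-YAW)%np.pi,np.sqrt(12*w))
```

```text
[372.96233973 198.26978102]
90 [ 0.54438617 -0.16406042] [ 0.54466623 -0.16367253] 1.2124001873420258 [0.01449307 0.0565438 ]
```

Request:
{"method": "arm_command", "body": {
  "deltas": [0,0,0,-0.065,-0.022,0,32,0,0,0,-0.129,-0.043,0,32,0,0,0,-0.129,-0.043,0,32,0,0,0,-0.129,-0.043,0,32,0,0,0,-0.129,-0.043,-0.03,32,0,0,0,-0.129,-0.043,-0.075,32,0,0,0,-0.129,-0.043,-0.11,32,0,0,0,-0.129,-0.043,-0.132,32,0,0,0,-0.129,-0.043,-0.132,32,0,0,0,-0.129,-0.043,-0.132,0,0,0,0,-0.129,-0.043,-0.132,0,0,0,0,-0.129,-0.043,-0.132,0,0,0,0,-0.129,-0.043,-0.132,0]
}}

```text
clock: 26.5
position: [0.4979, -0.0267, 0.1228]
ee_rot: [-2.297, -2.139, 0.004]
force: [-10.2, 1.2, 11.8]
width: 0.083
gripper_force: 30.0
```

Request:
{"method": "arm_command", "body": {
  "deltas": [0,0,-0.08,0,0,0,0,0,0,-0.16,0,0,0,0,0,0,-0.24,0,0,0,0,0,0,-0.32,0,0,-0.001,0,0,0,-0.4,0,0,-0.001,0,0,0,-0.48,0,0,-0.001,0,0,0,-0.56,0,0,-0.002,0,0,0,-0.64,0,0,-0.002,0,0,0,-0.7,0,0,-0.002,0,0,0,-0.74,0,0,-0.002,0,0,0,-0.78,0,0,-0.002,0,0,0,-0.78,0,0,-0.002,0]
}}

```text
clock: 27.7
position: [0.4974, -0.0263, 0.1208]
ee_rot: [-3.111, -0.428, 0.007]
force: [-12.3, 1.8, 11.2]
width: 0.084
gripper_force: 30.0
```

Request:
{"method": "arm_command", "body": {
  "deltas": [0,0,0,0,0,0,32,0,0,0,0,0,0,32,0,0,0,0,0,0.04,32,0,0,0,0,0,0.085,32,0,0,0.1,0.01,0,0.1,32,0,0,0.78,0.174,-0.094,0.1,32,0,0,0.78,0.174,-0.094,0.1,32,0,0,0.78,0.174,-0.094,0.1,32,0,0,0.78,0.174,-0.094,0.1,32,0,0,0.78,0.174,-0.094,0.1,32,0,0,0.78,0.174,-0.094,0.1,32,0,0,0.78,0.174,-0.094,0.1,32,0,0,0.78,0.174,-0.094,0.1,32]
}}

```text
clock: 29.0
position: [0.6746, -0.1216, 0.2205]
ee_rot: [2.296, 2.144, 0.001]
force: [0.7, -0.0, -0.4]
width: 0.348
gripper_force: 0.0
```

Run:
```python
from h import *
s=sensors.observe();print(s['position'],s['ee_rot'])
wings(name='pics/w8.png')
```

```text
[ 0.67459253 -0.12161283  0.22050987] [2.29566138e+00 2.14356440e+00 1.30352232e-03]
fl 982 ctr [ 0.507  -0.0287] exp [ 0.4996 -0.0269] theta 3.07 q -0.67 len/wid [0.068 0.017]
fr 448 ctr [ 0.5504 -0.1401] exp [ 0.5447 -0.1637] theta 1.74 q 0.66 len/wid [0.024 0.022]
bl 1371 ctr [0.6295 0.0137] exp [0.6287 0.0157] theta 1.21 q 1.19 len/wid [0.062 0.017]
br 1078 ctr [ 0.6726 -0.1189] exp [ 0.6738 -0.1211] theta 1.19 q 1.21 len/wid [0.06  0.015]
```

Request:
{"method": "arm_command", "body": {
  "deltas": [0,0,0,0,0,-0.045,32,0,0,0,0,0,-0.08,32,0,0,0,0,0,-0.097,32,0,0,0,0,0,-0.097,32,0,0,0,0,0,-0.097,0,0,0,0,0,0,-0.097,0,0,0,0,0,0,-0.097,0,0,0,0,0,0,-0.097,0]
}}

```text
clock: 29.85
position: [0.6722, -0.1211, 0.1242]
ee_rot: [-2.298, -2.139, 0.004]
force: [-9.0, 1.5, 11.3]
width: 0.084
gripper_force: 30.0
```

Request:
{"method": "arm_command", "body": {
  "deltas": [0,0,-0.08,0,0,0,0,0,0,-0.16,0,0,0,0,0,0,-0.24,0,0,0,0,0,0,-0.32,0,0,-0.001,0,0,0,-0.4,0,0,-0.001,0,0,0,-0.48,0,0,-0.001,0,0,0,-0.56,0,0,-0.002,0,0,0,-0.64,0,0,-0.002,0,0,0,-0.7,0,0,-0.002,0,0,0,-0.74,0,0,-0.002,0,0,0,-0.78,0,0,-0.002,0,0,0,-0.78,0,0,-0.002,0]
}}

```text
clock: 31.05
position: [0.6716, -0.1204, 0.1222]
ee_rot: [-3.111, -0.426, 0.007]
force: [-12.4, 2.1, 11.4]
width: 0.088
gripper_force: 30.0
```

Back right is home at the same angle. Next is front right.

Request:
{"method": "arm_command", "body": {
  "deltas": [0,0,0,0,0,0,32,0,0,0,0,0,0,32,0,0,0,0,0,0.04,32,0,0,0,0,0,0.085,32,0,0,0.1,0,0,0.1,32,0,0,0.78,-0.129,-0.043,0.1,32,0,0,0.78,-0.129,-0.043,0.1,32,0,0,0.78,-0.129,-0.043,0.1,32,0,0,0.78,-0.129,-0.043,0.1,32,0,0,0.78,-0.129,-0.043,0.1,32,0,0,0.78,-0.129,-0.043,0.1,32,0,0,0.78,-0.129,-0.043,0.1,32,0,0,0.78,-0.129,-0.043,0.1,32]
}}

```text
clock: 32.35
position: [0.5456, -0.1644, 0.2218]
ee_rot: [2.295, 2.143, 0.002]
force: [0.1, -0.5, -0.4]
width: 0.35
gripper_force: 0.0
```

Run:
```python
from h import *
s=sensors.observe();print(s['position'],s['ee_rot'])
wings(name='pics/w9.png')
```

```text
[ 0.54557406 -0.16444446  0.22175421] [2.29539146e+00 2.14321900e+00 1.58567616e-03]
fl 1431 ctr [ 0.5004 -0.0304] exp [ 0.4996 -0.0269] theta 3.13 q -0.73 len/wid [0.061 0.018]
fr 1088 ctr [ 0.5435 -0.1617] exp [ 0.5447 -0.1637] theta 1.18 q 1.22 len/wid [0.06  0.015]
bl 466 ctr [ 0.6222 -0.0066] exp [0.6287 0.0157] theta 1.35 q 1.05 len/wid [0.026 0.016]
br 1513 ctr [ 0.6739 -0.1159] exp [ 0.6738 -0.1211] theta 3.14 q -0.74 len/wid [0.077 0.022]
```

Request:
{"method": "arm_command", "body": {
  "deltas": [0,0,0,0,0,-0.045,32,0,0,0,0,0,-0.08,32,0,0,0,0,0,-0.098,32,0,0,0,0,0,-0.098,32,0,0,0,0,0,-0.098,0,0,0,0,0,0,-0.098,0,0,0,0,0,0,-0.098,0,0,0,0,0,0,-0.098,0]
}}

```text
clock: 33.2
position: [0.543, -0.1642, 0.1239]
ee_rot: [-2.298, -2.138, 0.004]
force: [-9.3, 1.8, 10.9]
width: 0.081
gripper_force: 30.2
```

Both fl and br read θ≈π, which is home. I turn fr home and go on to bl.

Request:
{"method": "arm_command", "body": {
  "deltas": [0,0,-0.08,0,0,0,0,0,0,-0.16,0,0,0,0,0,0,-0.24,0,0,0,0,0,0,-0.32,0,0,-0.001,0,0,0,-0.4,0,0,-0.001,0,0,0,-0.48,0,0,-0.001,0,0,0,-0.56,0,0,-0.002,0,0,0,-0.64,0,0,-0.002,0,0,0,-0.7,0,0,-0.002,0,0,0,-0.74,0,0,-0.002,0,0,0,-0.78,0,0,-0.002,0,0,0,-0.78,0,0,-0.002,0]
}}

```text
clock: 34.4
position: [0.5421, -0.1633, 0.1218]
ee_rot: [-3.11, -0.426, 0.007]
force: [-13.0, 3.9, 11.9]
width: 0.084
gripper_force: 30.4
```

Request:
{"method": "arm_command", "body": {
  "deltas": [0,0,0,0,0,0,32,0,0,0,0,0,0,32,0,0,0,0,0,0.04,32,0,0,0,0,0,0.085,32,0,0,0.1,0,0,0.1,32,0,0,0.78,0.084,0.18,0.1,32,0,0,0.78,0.084,0.18,0.1,32,0,0,0.78,0.084,0.18,0.1,32,0,0,0.78,0.084,0.18,0.1,32,0,0,0.78,0.084,0.18,0.1,32,0,0,0.78,0.084,0.18,0.1,32,0,0,0.78,0.084,0.18,0.1,32,0,0,0.78,0.084,0.18,0.1,32]
}}

```text
clock: 35.7
position: [0.6297, 0.0158, 0.2216]
ee_rot: [2.296, 2.144, 0.002]
force: [-0.5, 0.1, 1.1]
width: 0.353
gripper_force: 0.0
```

Request:
{"method": "arm_command", "body": {
  "deltas": [0,0,0,0,0,-0.045,32,0,0,0,0,0,-0.08,32,0,0,0,0,0,-0.098,32,0,0,0,0,0,-0.098,32,0,0,0,0,0,-0.098,0,0,0,0,0,0,-0.098,0,0,0,0,0,0,-0.098,0,0,0,0,0,0,-0.098,0]
}}

```text
clock: 36.5
position: [0.627, 0.0162, 0.124]
ee_rot: [-2.297, -2.139, 0.004]
force: [-9.5, 1.7, 10.9]
width: 0.084
gripper_force: 30.0
```

Request:
{"method": "arm_command", "body": {
  "deltas": [0,0,-0.08,0,0,0,0,0,0,-0.16,0,0,0,0,0,0,-0.24,0,0,0,0,0,0,-0.32,0,0,-0.001,0,0,0,-0.4,0,0,-0.001,0,0,0,-0.48,0,0,-0.001,0,0,0,-0.56,0,0,-0.002,0,0,0,-0.64,0,0,-0.002,0,0,0,-0.7,0,0,-0.002,0,0,0,-0.74,0,0,-0.002,0,0,0,-0.78,0,0,-0.002,0,0,0,-0.78,0,0,-0.002,0]
}}

```text
clock: 37.7
position: [0.6267, 0.0165, 0.1221]
ee_rot: [-3.111, -0.427, 0.006]
force: [-11.6, 0.9, 11.2]
width: 0.084
gripper_force: 30.0
```

Request:
{"method": "arm_command", "body": {
  "deltas": [0,0,0,0,0,0,32,0,0,0,0,0,0,32,0,0,0,0,0,0.04,32,0,0,0,0,0,0.085,32,0,0,0,0,0,0.13,32,0,0,0,-0.114,-0.11,0.18,32,0,0,0,-0.114,-0.11,0.18,32,0,0,0,-0.114,-0.11,0.18,32,0,0,0,-0.114,-0.11,0.18,32,0,0,0,-0.114,-0.11,0.18,32,0,0,0,-0.114,-0.11,0.18,32]
}}

```text
clock: 38.8
position: [0.5159, -0.0934, 0.3015]
ee_rot: [-3.112, -0.43, -0.003]
force: [0.3, 0.6, -0.2]
width: 0.349
gripper_force: 0.0
```

Run:
```python
from h import *
s=sensors.observe();print(s['position'],s['ee_rot'],s['force'],s['clock'])
wings(.137,name='pics/w10.png')
```

```text
[ 0.51591754 -0.09340658  0.30148629] [-3.11155765e+00 -4.30088555e-01 -2.56240910e-03] [ 0.34570211  0.61311703 -0.1849544 ] 38.8
fl 735 ctr [ 0.4997 -0.0288] exp [ 0.4996 -0.0269] theta 3.11 q -0.71 len/wid [0.061 0.017]
fr 734 ctr [ 0.544  -0.1612] exp [ 0.5447 -0.1637] theta 0.01 q 2.39 len/wid [0.061 0.017]
bl 763 ctr [0.627  0.0135] exp [0.6287 0.0157] theta 0.03 q 2.37 len/wid [0.061 0.017]
br 948 ctr [ 0.6769 -0.1167] exp [ 0.6738 -0.1211] theta 0.02 q 2.38 len/wid [0.076 0.019]
```

View pics/w10.png

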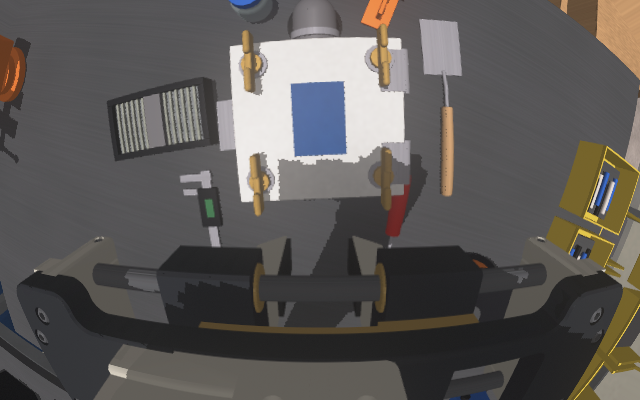

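The wrist view shows all four wings, near (249,62), (384,56), (257,183) and (386,178), lying along the box's x axis. The cover is shut and the bystanders look undisturbed. I hand the job in.

```bash
python3 -c "
from cell import arm
print(arm.sign_off())"
```

```text
the job is handed in; nothing more can be done
None
```

The job is handed in at about 39 s of the 72 s allowed: cartridge pressed home, cover shut gently, all four wing screws tightened in cross order over two rounds and measured at about 2.4 rad, bystanders untouched; the hand-in gave no verdict.

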